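Turn the swivel hook to the green bin and hang the pipe clamp

TASK

Turn the swivel hook on the stand towards the green bin until you feel it firmly against its stop on that side. Then hang the pipe clamp on it by the hole below its yellow grip, sliding it gently along the prong, past the spring keeper and home to the blue shoulder, and let go of it hanging upright with the hook still facing the green bin. Do not wrench the post or force anything, and leave the loose stock on the table undisturbed.

Things in the scene. Friction and masses are not known exactly. Their poses are not given: they have to be found in the camera images.
- stand: Fixed stand: grey foot disc 110 mm across and 12 mm thick, steel post 24 mm across. Origin at the centre of the foot's underside, on the table; z up. Seen from above its -x axis points roughly to the robot. A hub 34 mm across on the post's top, reaching to 208 mm above the table, carries the swivel hook.
- hook_axis (a point): Point on the swivel's vertical axis at the prong's centreline, 200 mm above the table. Its frame turns with the hook: the prong runs along its -x, z up. The hook turns stiffly about it (0.22 N m of friction) and stays where left. Two rigid stops, about 1 rad either side of the stand's -x but set anew each time (up to 0.12 rad off, unseen): felt as a rise above the friction. It starts between them.
- hook_tip (a point): Outer end of the hook's prong, 95 mm from the swivel axis. The prong is a level round steel rod 10 mm across; it leaves the blue shoulder (22 mm across, face 30 mm from the swivel axis) and ends in a round nose at this point.
- keeper (a joint): Orange spring leaf on the prong's top, 6 mm wide, a ramp from flush (77 mm from the swivel axis) to 6 mm high (47 mm from the axis), its blunt end facing the shoulder. 0: sprung up; flush at about 0.2 rad. Pressing it flat takes 2 to 4 N; a part slid towards the shoulder pushes it down (3 to 6 N of push) and it springs up behind the part.
- clamp: Steel pipe clamp, about 0.22 kg, standing on its foot plate (36 mm in x, 56 in y, 6 thick). Origin: centre of the underside; z up; 115 mm tall. Above the plate: ring 52 mm across (20 thick in x, bolt ears to 74 mm in y), lug (14 in x, 27 in y) with a square hole along x, yellow grip block 20 mm wide in y, 16 in x, 81 to 115 mm above the underside. Both faces alike: hang either way round.
- clamp_hole (a point): Centre of the clamp's square hanging hole, 15 mm by 15 mm, right through the 14 mm lug along the clamp's x, 68 mm above its underside. Hung home, it lies 37 to 40 mm from the swivel axis and 2.5 mm below the prong's centreline.
- bin_green: Green open stock bin, 85 x 85 x 55 mm, fixed; origin at the centre of its underside. It stands on one side of the stand (which side varies), 130 mm from the swivel axis, roughly under the direction the prong has at that side's stop.
- bin_red: Red open stock bin of the same size, fixed, under the other stop; origin at the centre of its underside.
- tee: Loose white plastic pipe tee standing upright, 50 mm across, 80 mm tall, side branch to 34 mm along its x; origin at the centre of its underside. Leave alone.
- valve: Loose brass valve 36 mm across with a red lever on top (to 50 mm along its x, 48 mm tall); origin at the centre of its underside. Leave alone.
- tape: Loose white roll, 64 mm across, 18 mm tall; origin at the centre of its underside. Leave alone.
- post (a joint): Elastic twist of the slender post under the hook, rad, about the vertical; 0 unloaded, positive counterclockwise from above, 60 N m per rad. Turning the hook twists it under 0.005; pressing the hook on its stop twists it further (10 N at 80 mm from the axis: 0.013). Over 0.027 (1.6 N m) it is overloaded.

How it is judged (in metres and radians):
On the way, in this order (a step that is already met when the one before it is completed fails the run):
1. the hook is turned to face the green bin and pressed on its stop there (post twisted over 0.006 rad, more than turning alone can) (horizontal distance between hook_tip and bin_green below 0.045 m and (value of joint post above 0.006 rad or value of joint post below -0.006 rad)), for 0.1 s.
2. the clamp is home on the prong, the keeper sprung up behind it (x of clamp_hole in the frame of hook_axis above -0.042 m and distance between clamp_hole and hook_axis below 0.044 m and value of joint keeper below 0.06 rad), for 0.2 s.
At the end, for the whole second after the job is handed in: The hook faces the green bin (its tip within 45 mm of the bin's centre in plan); the clamp hangs from the prong by its hole, home between shoulder and sprung-up keeper (hole centre 34 to 42 mm from the swivel axis along the prong), upright within 0.2 rad, at rest and released (all of step 2 and horizontal distance between hook_tip and bin_green below 0.045 m and x of clamp_hole in the frame of hook_axis below -0.034 m and angle between clamp's own z axis and vertical below 0.2 rad and linear speed of clamp below 0.03 m/s and contact force between clamp and hook above 0.5 N); the robot touches nothing.
It fails at once if the post is wrenched: twisted over 0.027 rad (1.6 N m) (value of joint post above 0.027 rad or value of joint post below -0.027 rad).
It fails at once if the clamp is forced on the hook: more than 22 N between them (contact force between clamp and hook above 22 N).
It fails at once if the tee is disturbed (20 mm) (distance of tee from where it was at the start of the episode above 0.02 m).
It fails at once if the valve is disturbed (20 mm) (distance of valve from where it was at the start of the episode above 0.02 m).
It fails at once if the roll is disturbed (20 mm) (distance of tape from where it was at the start of the episode above 0.02 m).
It also fails if it takes over 72 s, if anything falls off the work surface, if the arm or the gripper's body presses on something with over 40 N, if the wrist force passes 120 N, or if a joint passes its speed limit or range.

ROBOT

A 7-joint arm with a two-finger parallel gripper is mounted at the origin on the work surface. World frame = base frame: x ahead of the robot, y to its left, z up, the work surface at z = 0. Lengths are in m, angles in degrees, forces in N, time in s.
With the tool pointing down it reaches from about 0.35 to 0.9 m from the base axis. Payload 19.9 kg.
Tool frame: the origin (TCP) lies at the very end of the fingers, on their centre line; the grasp point (between the pads) lies 19 mm behind it; z points along the fingers, y is the direction in which the jaws open and shut (so a half turn about z gives the same grasp; the last joint's range is limited). The gripper opens to 85 mm and grips with 20 to 120 N. Pads are 22 mm wide; open, the fingers measure 114 mm over their backs; the gripper's body (76 mm by 85 mm) begins 54 mm behind the grasp point. The pads swing forward as they close: fully open they stand 13 mm farther back than shut.
Start: joints at [-71.075, 23.915, -0.59, 92.452, 0.269, 63.638, -3.037], TCP at [0.227, 0.582, 0.231] pointing down, gripper open.
Joint ranges: [-161.28, 161.28], [-22.2, 115.67], [-73.04, 71.86], [3.21, 147.25], [-68.34, 248.33], [10.77, 114.83], [-161.83, 161.83]. Speed limits (degrees/s): [108.29, 108.29, 136.94, 136.94, 172.46, 172.46, 172.46].

INTERFACE

Orientations are given as [roll, pitch, yaw] about the fixed x, y, z axes, in that order (R = Rz(yaw) Ry(pitch) Rx(roll)).
In Python, from workcell import * gives the robot as it stands.
- The arm moves only by the tool arm_command, never from a script. Its argument "increments" is a list that holds one entry, the list of rows, each a list of 7 numbers: the shift along the tool's x, y, z in m, then the turn, a rotation vector about the tool's x, y, z in rad, then the finger opening in m, from 0 to 0.0854. In form: [[[dx, dy, dz, ax, ay, az, jaw], ...]]. A call has 1 to 12 rows; each row is the pose to reach, as a shift and turn from the pose commanded when the call began, along the tool's axes at that moment; what a row does not reach only later rows make up. A row lasts 1/8 s, in which the tool goes at most 62.5 mm and 10.7 degrees, less where a joint would pass 70% of its speed; a pose out of reach is approached as far as the arm can. A call with a gripper value outside its range is refused whole. The fingers move at their own pace and stop on an object; "squeeze" is the grip in N (left out, the last holds). Time passes only in rows, so rows that repeat a pose let the fingers close. It gives the time, the measured TCP pose, the force and the opening at its end, in the units of the state.
- get_obs(): the state, without advancing time (a new reading comes with each control period).
- grab_frame(name): name is "scene" or "top" or "wrist"; returns a dict with "frame" (400x640x3 uint8, red, green, blue), "depth" (400x640 float32, m along the optical axis (not along the pixel's ray), 0 where there is no reading), "intrinsics" (3x3 intrinsics, pixels), "pose" (4x4, takes a point from camera to world coordinates). Camera axes: x right, y down, z forward; pixel columns grow to the right and rows downward; lengths in m; the calibration is good to about 2 mm. A picture is of the moment at which its call begins.
- close_job(): hands the job in, once; it reports no verdict.
The state is a dict: "time_s": time; "qpos": joint angles; "qd": joint speeds; "tau": joint torques, N m; "tcp_pos": TCP position; "ee_rot": TCP orientation; "contact_force": force on the tool from outside, world axes, zero at the start; "moment": the same for the moment, N m; "gripper_width": finger opening in m.
Only numpy, scipy, OpenCV 4.12 (cv2) and the standard library are available. Lean on these libraries where they do the work, as an engineer would, in place of code of your own. Each camera call takes 0.05 s, during which the arm holds its last target. There are 200 camera calls.

## Working session

There is one attempt and no reset: what is moved stays moved. The work goes in short steps, Python scripts to look and compute and a tool call to move; the robot and the scene stay as the last step left them, time stands still between calls to the robot, and variables do not carry over. Pictures are saved under pics/ and viewed, about 8 in all and at most 12, crops included, and the job is handed in when it is done.

Besides the shell and the picture viewer there is one more tool, called after "Request:" in YAML: its name, and indented under it one key for each argument. arm_command: Moves the arm, as the interface text tells. Its arguments: {"type":"object","properties":{"increments":{"type":"array","items":{"type":"array","items":{"type":"array","items":{"type":"number"}}}},"squeeze":{"type":"number"}},"required":["increments"]}

```bash
mkdir -p pics
cat > h.py <<'E'
from workcell import *
import numpy as np, cv2
from scipy.spatial.transform import Rotation as R
def cloud(f):
    K=f["intrinsics"];d=f["depth"];v,u=np.indices(d.shape)
    P=np.stack([(u-K[0,2])/K[0,0]*d,(v-K[1,2])/K[1,1]*d,d],-1)
    W=P@f["pose"][:3,:3].T+f["pose"][:3,3]; W[d<=0]=np.nan
    return W
def save(f,n,box=None,s=1):
    im=f["frame"][:,:,::-1]
    if box: im=im[box[1]:box[3],box[0]:box[2]]
    cv2.imwrite("pics/"+n+".png",cv2.resize(im,None,fx=s,fy=s,interpolation=cv2.INTER_CUBIC))
def rot(o): return R.from_euler("xyz",o["ee_rot"],degrees=True).as_matrix()
E
ls
python3 - <<'E'
from h import *
print(get_obs())
for n in("scene","top"):
    f=grab_frame(n); np.savez(n,**f); save(f,n); W=cloud(f)
    print(n,f["pose"].round(3).tolist(),f["intrinsics"].tolist())
    hsv=cv2.cvtColor(f["frame"],cv2.COLOR_RGB2HSV)
    for c,(lo,hi) in dict(green=((45,90,40),(85,255,255)),yellow=((22,120,80),(34,255,255)),blue=((95,120,50),(130,255,255)),orange=((8,150,120),(18,255,255)),red=((0,140,60),(6,255,255))).items():
        m=cv2.inRange(hsv,lo,hi); k,l,st,ce=cv2.connectedComponentsWithStats(m)
        for i in range(1,k):
            if st[i,4]>25:
                w=W[l==i]; print(c,st[i].tolist(),np.nanmedian(w,0).round(3),np.nanpercentile(w,3,axis=0).round(3),np.nanpercentile(w,97,axis=0).round(3))
E
```

```text
h.py
pics
{'time_s': 0.0, 'qpos': array([-71.07494014,  23.95037156,  -0.59172955,  92.48706036,
         0.26982884,  63.63875102,  -3.03794462]), 'qd': array([ 0.02338213,  0.02672518,  0.03854423, -0.02311896, -0.00298172,
        0.01833339,  0.01787212]), 'tau': array([-7.05819220e-04, -8.64454436e+01,  6.78003430e-01, -4.34906638e+01,
        1.89050194e-02,  7.37585302e-03, -4.68169947e-05]), 'tcp_pos': array([0.22692671, 0.58195287, 0.23062349]), 'ee_rot': array([-1.79925381e+02,  5.36912887e-03,  1.58697910e+02]), 'contact_force': array([0.41811801, 0.12705307, 0.01895926]), 'moment': array([-0.02330714, -0.02125634,  0.03474284]), 'gripper_width': 0.0853699078248971}
scene [[0.39, 0.527, -0.755, 1.588], [0.921, -0.214, 0.327, -0.446], [0.011, -0.823, -0.568, 0.926], [0.0, 0.0, 0.0, 1.0]] [[517.0650608444497, 0.0, 320.5592463087821], [0.0, 517.0650608444497, 200.58097743504328], [0.0, 0.0, 1.0]]
green [432, 0, 14, 19, 114] [0.257 0.507 0.529] [0.219 0.488 0.487] [0.266 0.541 0.548]
green [270, 22, 7, 8, 31] [0.092 0.038 0.475] [0.084 0.032 0.466] [0.098 0.047 0.485]
green [1
[... 4401 characters left out ...]
 -0.38  -0.001] [ 0.504 -0.339  0.003]
orange [307, 223, 9, 21, 74] [0.477 0.022 0.   ] [ 0.449  0.014 -0.003] [0.5   0.031 0.004]
orange [334, 226, 33, 9, 108] [ 0.478 -0.074  0.   ] [ 0.47  -0.117 -0.002] [ 0.487 -0.04   0.004]
orange [245, 240, 38, 10, 135] [0.448 0.136 0.   ] [ 0.44   0.098 -0.003] [0.457 0.18  0.003]
orange [184, 251, 11, 5, 27] [ 0.432  0.333 -0.   ] [ 0.427  0.32  -0.004] [0.437 0.342 0.004]
orange [55, 354, 131, 46, 2537] [ 0.122  0.525 -0.   ] [ 0.087  0.38  -0.004] [0.181 0.607 0.003]
red [240, 205, 41, 41, 854] [0.498 0.149 0.017] [0.452 0.101 0.002] [0.538 0.189 0.057]
red [341, 253, 7, 25, 122] [ 0.395 -0.056  0.049] [ 0.367 -0.065  0.046] [ 0.422 -0.049  0.052]
```

Run:
```python
from h import *
f=dict(np.load("top.npz")); save(f,"t1",(140,140,440,300),2.6)
W=cloud(f)
def fit(m,n):
    w=W[m]; r=cv2.minAreaRect((w[:,:2]*1000).astype(np.float32)); print(n,len(w),r,w[:,2].min().round(3),w[:,2].max().round(3))
z=W[...,2];x=W[...,0];y=W[...,1]
near=(abs(x-.54)<.14)&(abs(y-.04)<.14)
fit(near&(z>.2)&(z<.22)&(x<.56),"prong"); fit(near&(z>.19)&(z<.23),"hook all")
fit(near&(z>.008)&(z<.018)&(np.hypot(x-.6,y-.05)<.08),"foot")
g=lambda cx,cy:(abs(x-cx)<.06)&(abs(y-cy)<.06)&(z>.045)&(z<.065)
fit(g(.527,-.07),"green");fit(g(.495,.147),"red")
c=(abs(x-.46)<.06)&(abs(y-.335)<.06)
fit(c&(z>.105),"grip");fit(c&(z>.02)&(z<.1),"ring");fit(c&(z>.004)&(z<.012),"plate")
m=near&(z>.195)&(z<.22); print(np.c_[x[m],y[m],z[m]][np.argsort(x[m])][::4].round(3).tolist())
```

```text
prong 201 ((526.0949096679688, 33.174835205078125), (75.14691162109375, 20.040590286254883), 17.65122413635254) 0.2 0.213
hook all 438 ((541.6096801757812, 44.37113952636719), (109.18077850341797, 32.1654167175293), 5.210986137390137) 0.19 0.214
foot 1010 ((579.2611694335938, 47.05946350097656), (104.8267822265625, 108.5882568359375), 14.86497974395752) 0.008 0.017
green 267 ((526.781982421875, -69.98817443847656), (85.00353240966797, 85.37853240966797), 7.978926658630371) 0.045 0.06
red 287 ((496.3935241699219, 145.83749389648438), (85.33113098144531, 85.30667877197266), 7.855131149291992) 0.045 0.059
grip 76 ((459.69305419921875, 337.12506103515625), (16.02729606628418, 20.638233184814453), 12.946097373962402) 0.106 0.119
ring 224 ((459.4150695800781, 336.85150146484375), (19.806625366210938, 73.91192626953125), 15.39777660369873) 0.021 0.1
plate 123 ((457.0414123535156, 339.586669921875), (112.16987609863281, 99.2730941772461), 1.141963005065918) 0.004 0.011
[[0.488, 0.028, 0.202], [0.49, 0.03, 0.205], [0.492, 0.024, 0.202], [0.494, 0.03, 0.206], [0.496, 0.028, 0.205], [0.497, 0.0
[... 1674 characters left out ...]
8, 0.032, 0.209], [0.578, 0.038, 0.208], [0.579, 0.059, 0.209], [0.579, 0.061, 0.207], [0.58, 0.034, 0.21], [0.581, 0.063, 0.211], [0.581, 0.057, 0.21], [0.581, 0.053, 0.207], [0.582, 0.044, 0.209], [0.583, 0.038, 0.207], [0.583, 0.057, 0.209], [0.583, 0.041, 0.205], [0.584, 0.032, 0.209], [0.585, 0.051, 0.209], [0.585, 0.063, 0.209], [0.585, 0.061, 0.207], [0.586, 0.036, 0.21], [0.587, 0.051, 0.209], [0.587, 0.038, 0.207], [0.588, 0.055, 0.205], [0.589, 0.04, 0.209], [0.589, 0.034, 0.207], [0.589, 0.049, 0.207], [0.591, 0.04, 0.21], [0.591, 0.046, 0.208], [0.591, 0.049, 0.207], [0.593, 0.052, 0.211], [0.593, 0.048, 0.209], [0.593, 0.055, 0.208], [0.595, 0.054, 0.211], [0.596, 0.051, 0.206]]
```

View pics/top.png

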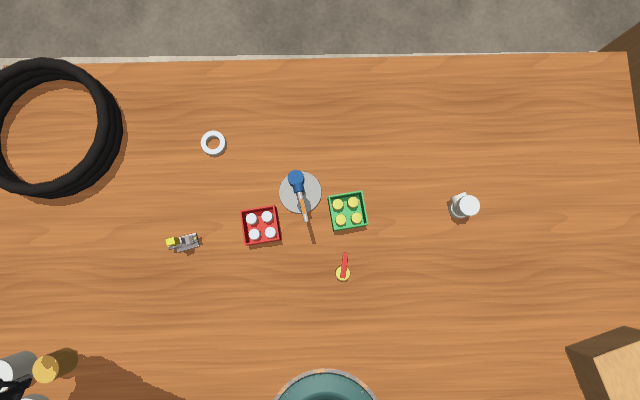

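Run:
```python
from h import *
f=dict(np.load("scene.npz")); save(f,"s1",(230,130,490,290),3)
```

```text
(no output)
```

View pics/s1.png

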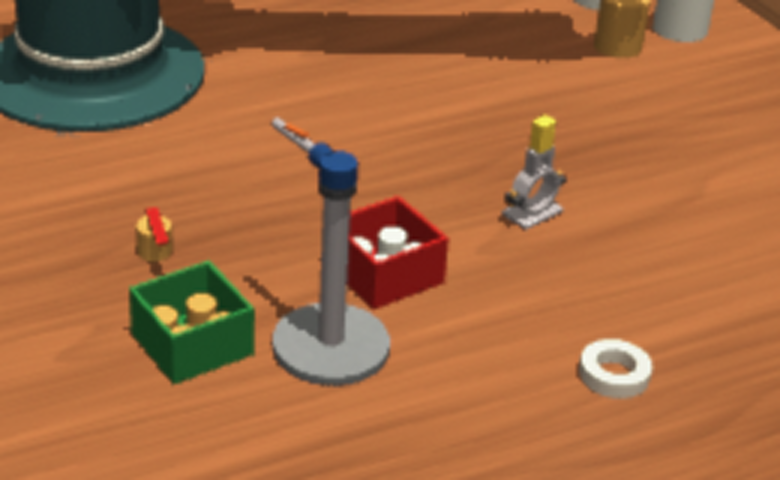

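The top image shows the stand hub at (297,180), with the prong tip at (306,220). The green bin is at (347,211) on the -y side, the red bin at (260,225), the clamp at (184,242) and the valve at (343,270). The scene crop agrees. The tip is 95 mm from the axis at (0.579, 0.047), as given. I'll turn the hook counterclockwise with the fingers closed, pushing from its +y side.

Request:
arm_command:
  increments:
    - [[-0.435,-0.385,0.02,0,0,2.56,0],[-0.435,-0.385,0.02,0,0,2.56,0],[-0.435,-0.385,0.02,0,0,2.56,0],[-0.435,-0.385,0.02,0,0,2.56,0],[-0.435,-0.385,0.02,0,0,2.56,0],[-0.435,-0.385,0.02,0,0,2.56,0],[-0.435,-0.385,0.02,0,0,2.56,0],[-0.435,-0.385,0.02,0,0,2.56,0],[-0.435,-0.385,0.02,0,0,2.56,0],[-0.435,-0.385,0.02,0,0,2.56,0],[-0.435,-0.385,0.02,0,0,2.56,0],[-0.435,-0.385,0.02,0,0,2.56,0]]

```text
time_s: 1.6
tcp_pos: [0.4924, 0.0652, 0.2111]
ee_rot: [180.0, 0.0, 29.4]
contact_force: [0.8, 0.6, -0.4]
gripper_width: 0.0003
```

```bash
cat >> h.py <<'E'
def inc(p,yaw,o=None):
    "tool-frame increment from the present pose to world p, tool down at yaw"
    o=o or get_obs(); M=rot(o)
    T=R.from_euler("xyz",[180,0,yaw],degrees=True).as_matrix()
    return np.r_[M.T@(np.array(p)-o["tcp_pos"]),R.from_matrix(M.T@T).as_rotvec()].round(4)
A=np.array([.579,.047])
def arc(th,r,off):
    "tool centre for the prong at angle th (deg), contact radius r, off behind it"
    t=np.radians(th); return A+r*np.array([np.cos(t),np.sin(t)])-off*np.array([-np.sin(t),np.cos(t)])
E
python3 - <<'E'
from h import *
o=get_obs();print(o["tcp_pos"],o["ee_rot"],o["qpos"],o["gripper_width"],o["time_s"])
print(inc([*arc(192,.08,.035),.187],12))
E
```

```text
[0.4923611  0.0651941  0.21109175] [1.79998311e+02 3.20080341e-02 2.93871698e+01] [-42.9746349   14.04071518  36.91426169 112.60118016 -10.04373808
  56.52917672 -61.92088492] 0.0002699202861625333 1.6
[7.000e-04 1.100e-03 2.410e-02 1.000e-04 5.000e-04 3.035e-01]
```

Request:
arm_command:
  increments:
    - [[0.0,0.001,0.024,0,0,0.304,0],[0.0,0.001,0.024,0,0,0.304,0],[0.0,0.001,0.024,0,0,0.304,0]]

```text
time_s: 1.98
tcp_pos: [0.4928, 0.0647, 0.1871]
ee_rot: [180.0, 0.0, 12.4]
contact_force: [0.3, -0.4, -0.2]
gripper_width: -0.0001
```

Run:
```python
from h import *
o=get_obs();print(o["tcp_pos"],o["ee_rot"],o["contact_force"],o["time_s"])
for th,off in((192,.027),(192,.019),(196,.0195),(200,.0195),(204,.0195),(208,.0195),(212,.0195),(216,.0195),(220,.0195),(224,.0195),(228,.0195),(231,.0195)):
    v=inc([*arc(th,.08,off),.187],th-180);print([round(float(q),4) for q in v[[0,1,2,5]]])
```

```text
[0.49280968 0.06472028 0.18707838] [1.79974020e+02 3.44662973e-02 1.24108670e+01] [ 0.31361349 -0.36513666 -0.1549179 ] 1.975
[0.0006, 0.0083, 0.0001, 0.0072]
[0.0005, 0.0163, 0.0001, 0.0072]
[-0.0007, 0.0214, 0.0001, -0.0626]
[-0.0015, 0.0271, 0.0001, -0.1325]
[-0.0019, 0.0328, 0.0001, -0.2023]
[-0.0019, 0.0385, 0.0001, -0.2721]
[-0.0015, 0.0443, 0.0001, -0.3419]
[-0.0008, 0.05, 0.0001, -0.4117]
[0.0004, 0.0556, 0.0001, -0.4815]
[0.002, 0.0611, 0.0001, -0.5513]
[0.004, 0.0665, 0.0001, -0.6211]
[0.0057, 0.0705, 0.0001, -0.6735]
```

Request:
arm_command:
  increments:
    - [[0.0005,0.008,0,0,0,0.0,0],[0.0005,0.016,0,0,0,0.0,0],[-0.0007,0.0214,0,0,0,-0.063,0],[-0.0015,0.0271,0,0,0,-0.133,0],[-0.0019,0.0328,0,0,0,-0.202,0],[-0.0019,0.0385,0,0,0,-0.272,0],[-0.0015,0.0443,0,0,0,-0.342,0],[-0.0008,0.05,0,0,0,-0.412,0],[0.0004,0.0556,0,0,0,-0.482,0],[0.002,0.0611,0,0,0,-0.551,0],[0.004,0.0665,0,0,0,-0.621,0],[0.0057,0.0705,0,0,0,-0.674,0]]

```text
time_s: 3.48
tcp_pos: [0.5137, -0.0034, 0.1875]
ee_rot: [-180.0, -0.0, 51.1]
contact_force: [-1.6, 3.2, -0.4]
gripper_width: -0.0002
```

Run:
```python
from h import *
o=get_obs();M=rot(o);print(o["tcp_pos"],o["ee_rot"],M.T@o["contact_force"],o["moment"],o["time_s"])
for th in(233,235,237,239,241,243,245,247,249,251):
    v=inc([*arc(th,.08,.0195),.187],th-180);print(th,[round(float(q),4) for q in v[[0,1,2,5]]])
```

```text
[ 0.51374597 -0.00339426  0.18745148] [-1.79985431e+02 -2.71768688e-02  5.11449031e+01] [ 1.44741455 -3.27897025  0.43508578] [0.66357233 0.14236585 0.04721114] 3.475
233 [-0.0004, 0.0023, 0.0005, -0.0324]
235 [-0.0009, 0.0051, 0.0004, -0.0673]
237 [-0.0014, 0.008, 0.0004, -0.1022]
239 [-0.0017, 0.0108, 0.0004, -0.1371]
241 [-0.002, 0.0137, 0.0004, -0.172]
243 [-0.0021, 0.0166, 0.0004, -0.2069]
245 [-0.0022, 0.0194, 0.0004, -0.2418]
247 [-0.0021, 0.0223, 0.0004, -0.2767]
249 [-0.0019, 0.0252, 0.0004, -0.3116]
251 [-0.0017, 0.028, 0.0004, -0.3465]
```

Request:
arm_command:
  increments:
    - [[-0.0004,0.0023,0,0,0,-0.032,0],[-0.0009,0.0051,0,0,0,-0.067,0],[-0.0013,0.0075,0,0,0,-0.1,0]]

```text
time_s: 3.85
tcp_pos: [0.5185, -0.009, 0.1873]
ee_rot: [-180.0, 0.0, 56.8]
contact_force: [-2.6, 0.9, 0.7]
gripper_width: 0.0
```

Request:
arm_command:
  increments:
    - [[-0.0001,0.0014,0,0,0,-0.017,0]]

```text
time_s: 3.98
tcp_pos: [0.5196, -0.0099, 0.1873]
ee_rot: [-180.0, 0.0, 57.7]
contact_force: [-2.2, -1.1, 2.2]
gripper_width: -0.0001
```

Request:
arm_command:
  increments:
    - [[-0.0001,0.0014,0,0,0,-0.017,0]]

```text
time_s: 4.1
tcp_pos: [0.5208, -0.0106, 0.1873]
ee_rot: [-180.0, 0.0, 58.7]
contact_force: [-3.3, -0.3, -0.2]
gripper_width: -0.0001
```

Request:
arm_command:
  increments:
    - [[-0.0001,0.0014,0,0,0,-0.017,0]]

```text
time_s: 4.22
tcp_pos: [0.522, -0.0114, 0.1873]
ee_rot: [-180.0, 0.0, 59.7]
contact_force: [-3.0, -0.1, 1.1]
gripper_width: 0.0001
```

Request:
arm_command:
  increments:
    - [[-0.0001,0.0014,0,0,0,-0.017,0]]

```text
time_s: 4.35
tcp_pos: [0.5232, -0.0121, 0.1873]
ee_rot: [-180.0, 0.0, 60.7]
contact_force: [-3.7, -0.7, 0.6]
gripper_width: -0.0001
```

Request:
arm_command:
  increments:
    - [[-0.0001,0.0014,0,0,0,-0.017,0]]

```text
time_s: 4.47
tcp_pos: [0.5243, -0.0129, 0.1873]
ee_rot: [-180.0, 0.0, 61.6]
contact_force: [-4.4, -1.2, 0.8]
gripper_width: 0.0001
```

Request:
arm_command:
  increments:
    - [[-0.0001,0.0014,0,0,0,-0.017,0]]

```text
time_s: 4.6
tcp_pos: [0.5256, -0.0136, 0.1873]
ee_rot: [-180.0, 0.0, 62.6]
contact_force: [-3.2, -0.4, -0.4]
gripper_width: -0.0003
```

Request:
arm_command:
  increments:
    - [[-0.0001,0.0014,0,0,0,-0.017,0]]

```text
time_s: 4.72
tcp_pos: [0.5268, -0.0143, 0.1873]
ee_rot: [-180.0, 0.0, 63.6]
contact_force: [-4.2, -0.8, 0.5]
gripper_width: 0.0003
```

Request:
arm_command:
  increments:
    - [[-0.0001,0.0014,0,0,0,-0.017,0]]

```text
time_s: 4.85
tcp_pos: [0.528, -0.015, 0.1873]
ee_rot: [-180.0, 0.0, 64.6]
contact_force: [-3.5, -1.2, 0.8]
gripper_width: 0.0
```

Request:
arm_command:
  increments:
    - [[-0.0001,0.0014,0,0,0,-0.017,0]]

```text
time_s: 4.97
tcp_pos: [0.5292, -0.0157, 0.1873]
ee_rot: [180.0, 0.0, 65.5]
contact_force: [-4.0, -1.0, -0.1]
gripper_width: -0.0001
```

Request:
arm_command:
  increments:
    - [[-0.0001,0.0014,0,0,0,-0.017,0]]

```text
time_s: 5.1
tcp_pos: [0.5304, -0.0164, 0.1873]
ee_rot: [180.0, 0.0, 66.5]
contact_force: [-3.8, -0.5, -0.5]
gripper_width: 0.0001
```

Request:
arm_command:
  increments:
    - [[-0.0001,0.0014,0,0,0,-0.017,0]]

```text
time_s: 5.22
tcp_pos: [0.5317, -0.017, 0.1873]
ee_rot: [180.0, 0.0, 67.5]
contact_force: [-4.4, -1.6, -0.0]
gripper_width: -0.0001
```

Request:
arm_command:
  increments:
    - [[-0.0001,0.0014,0,0,0,-0.017,0]]

```text
time_s: 5.35
tcp_pos: [0.5328, -0.0177, 0.1873]
ee_rot: [-180.0, 0.0, 68.5]
contact_force: [-6.6, -1.9, 1.2]
gripper_width: -0.0001
```

Request:
arm_command:
  increments:
    - [[0,0.0006,0,0,0,-0.007,0]]

```text
time_s: 5.48
tcp_pos: [0.533, -0.0179, 0.1871]
ee_rot: [-179.9, 0.0, 68.8]
contact_force: [-7.3, -0.5, 1.5]
gripper_width: 0.0002
```

Request:
arm_command:
  increments:
    - [[0,0.0005,0,0,0,0,0],[0,0.0005,0,0,0,0,0]]

```text
time_s: 5.72
tcp_pos: [0.5332, -0.018, 0.187]
ee_rot: [-179.9, 0.0, 68.8]
contact_force: [-8.9, 0.0, 0.5]
gripper_width: 0.0001
```

Request:
arm_command:
  increments:
    - [[0,0.0004,0,0,0,0,0],[0,0.0004,0,0,0,0,0],[0,0.0004,0,0,0,0,0]]

```text
time_s: 6.1
tcp_pos: [0.5334, -0.0181, 0.187]
ee_rot: [-179.9, 0.0, 68.8]
contact_force: [-9.7, -0.5, 1.6]
gripper_width: 0.0001
```

Request:
arm_command:
  increments:
    - [[0,-0.012,0,0,0,0,0],[0,-0.03,0,0,0,0,0],[0,-0.04,-0.06,0,0,0,0],[0,-0.04,-0.12,0,0,0,0],[0,-0.04,-0.12,0,0,0,0]]

```text
time_s: 6.72
tcp_pos: [0.4986, -0.0034, 0.3116]
ee_rot: [179.6, -0.3, 68.8]
contact_force: [0.3, 0.4, -0.7]
gripper_width: -0.0
```

Run:
```python
from h import *
o=get_obs();print(o["tcp_pos"],o["ee_rot"],o["time_s"])
f=grab_frame("top");W=cloud(f);np.savez("top2",**f)
x,y,z=np.moveaxis(W,-1,0)
print(f["frame"][172:186,288:306].tolist()[0][0])
m=(z>.196)&(z<.216)&(np.hypot(x-.579,y-.047)<.11)&(np.hypot(x-.579,y-.047)>.03)&(y<.03)
w=W[m]; print(m.sum()); v,u=np.where(m);print(u.min(),u.max(),v.min(),v.max())
d=w[:,:2]-A; r=np.hypot(*d.T); a=np.degrees(np.arctan2(d[:,1],d[:,0]))%360
for lo in np.arange(.03,.1,.01):
    k=(r>=lo)&(r<lo+.01); print(lo.round(2),k.sum(),a[k].min().round(1),np.median(a[k]).round(1),a[k].max().round(1),w[k,2].max().round(4)) if k.any() else 0
print(cv2.fitLine(w[:,:2].astype(np.float32),cv2.DIST_HUBER,0,.01,.01).ravel(), cv2.minAreaRect((w[:,:2]*1000).astype(np.float32)))
c=(np.hypot(x-A[0],y-A[1])<.03)&(z>.195); print("hub",cv2.minEnclosingCircle((W[c&(np.hypot(x-A[0],y-A[1])<.021)][:,:2]*1000).astype(np.float32)))
ft=(z>.006)&(z<.017)&(np.hypot(x-A[0],y-A[1])<.07); print("foot",cv2.minEnclosingCircle((W[ft][:,:2]*1000).astype(np.float32)),z[ft].mean())
save(f,"t2",(240,140,400,260),4)
print(inc([.459,.3365,.16],14.3))
```

```text
[ 0.49859533 -0.00340972  0.31161445] [179.61728074  -0.27302155  68.84485479] 6.725
[87, 127, 122]
0Traceback (most recent call last):
  File "<stdin>", line 7, in <module>
    return umr_minimum(a, axis, None, out, keepdims, initial, where)
ValueError: zero-size array to reduction operation minimum which has no identity
```

Run:
```python
from h import *
print(inc([.459,.3365,.23],14.3))
```

```text
[ 0.3027 -0.159   0.0795  0.002  -0.0045  0.9521]
```

Request:
arm_command:
  increments:
    - [[0.303,-0.159,0.08,0.002,-0.0045,0.952,0.06],[0.303,-0.159,0.08,0.002,-0.0045,0.952,0.06],[0.303,-0.159,0.08,0.002,-0.0045,0.952,0.06],[0.303,-0.159,0.08,0.002,-0.0045,0.952,0.06],[0.303,-0.159,0.08,0.002,-0.0045,0.952,0.06],[0.303,-0.159,0.08,0.002,-0.0045,0.952,0.06],[0.303,-0.159,0.08,0.002,-0.0045,0.952,0.06],[0.303,-0.159,0.08,0.002,-0.0045,0.952,0.06],[0.303,-0.159,0.08,0.002,-0.0045,0.952,0.06]]

```text
time_s: 7.9
tcp_pos: [0.4589, 0.3348, 0.2274]
ee_rot: [180.0, 0.3, 14.2]
contact_force: [-0.3, -0.6, -0.2]
gripper_width: 0.0601
```

```bash
cat > m.py <<'E'
from h import *
o=get_obs();print(o["tcp_pos"],o["ee_rot"],o["time_s"],o["gripper_width"])
f=grab_frame("top");W=cloud(f);np.savez("top2",**f)
x,y,z=np.moveaxis(W,-1,0); rr=np.hypot(x-A[0],y-A[1])
ft=(z>.006)&(z<.017)&(rr<.07); print("foot",cv2.minEnclosingCircle((W[ft][:,:2]*1000).astype(np.float32)),z[ft].mean())
print("hub",cv2.minAreaRect((W[(z>.198)&(z<.22)&(rr<.02)][:,:2]*1000).astype(np.float32)))
m=(z>.196)&(z<.216)&(rr<.11)&(rr>.045)
w=W[m]; v,u=np.where(m);print(m.sum(),u.min(),u.max(),v.min(),v.max())
print("prong",cv2.minAreaRect((w[:,:2]*1000).astype(np.float32)),cv2.fitLine(w[:,:2].astype(np.float32),cv2.DIST_HUBER,0,.01,.01).ravel())
save(f,"t2",(240,140,400,260),4)
f=grab_frame("wrist");save(f,"w1");np.savez("wr1",**f);W=cloud(f);z=W[...,2]
print(f["pose"].round(3).tolist())
g=(z>.108)&(z<.122)&(abs(W[...,0]-.46)<.05)&(abs(W[...,1]-.337)<.05);print("grip",g.sum(),cv2.minAreaRect((W[g][:,:2]*1000).astype(np.float32)) if g.any() else 0)
E
python3 m.py
```

```text
[0.45885019 0.33483516 0.22740998] [179.96902183   0.25694132  14.17251475] 7.9 0.06009886469967561
foot ((580.7351684570312, 47.48831558227539), 54.90745544433594) 0.012454907849659207
hub ((580.029052734375, 45.579689025878906), (35.00046920776367, 31.584941864013672), 89.6917495727539)
112 316 338 184 195
prong ((553.3212280273438, -16.96363639831543), (47.36052322387695, 9.855918884277344), 67.12020111083984) [ 0.38805348  0.9216369   0.5537306  -0.01411936]
[[0.245, -0.925, -0.291, 0.534], [-0.969, -0.234, -0.074, 0.354], [0.001, 0.3, -0.954, 0.37], [0.0, 0.0, 0.0, 1.0]]
grip 377 ((460.5964660644531, 339.6177062988281), (15.800531387329102, 19.449718475341797), 14.34846305847168)
```

View pics/t2.png

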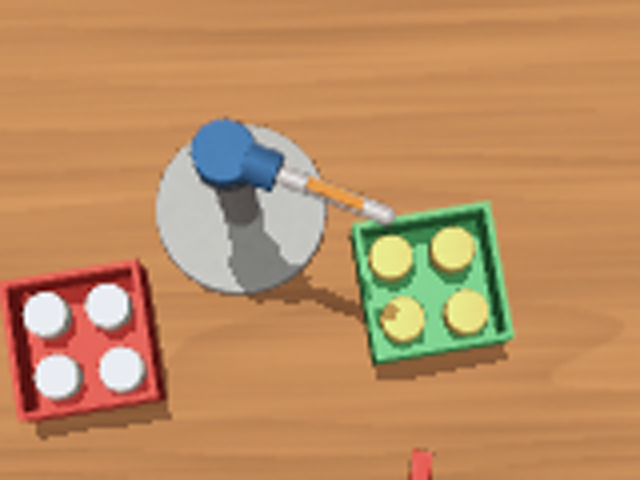

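View pics/w1.png

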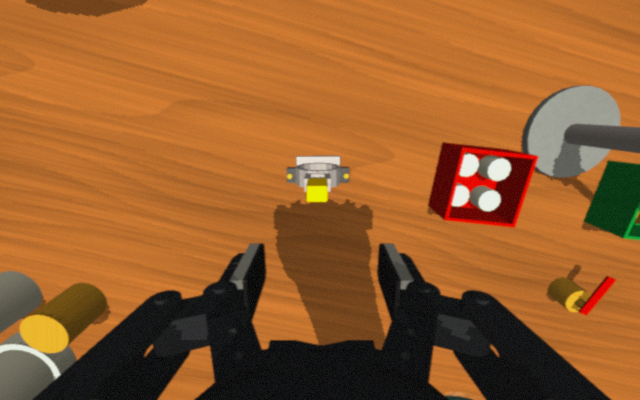

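The crop shows the hook facing the green bin, with its tip near (390,212) in the crop at the bin's edge. The line fit puts the prong at 247.2°, passing through the axis. The wrist view shows the clamp grip at (317,190), roughly between the fingers. Next I descend and grasp.

Request:
arm_command:
  increments:
    - [[0.0013,-0.0012,0.05,0,0,0,0.06],[0.0013,-0.0012,0.1,0,0,0,0.06],[0.0013,-0.0012,0.13,0,0,0,0.06],[0.0013,-0.0012,0.1405,0,0,0,0.06],[0.0013,-0.0012,0.1405,0,0,0,0.06],[0.0013,-0.0012,0.1405,0,0,0,0.06]]

```text
time_s: 8.75
tcp_pos: [0.4594, 0.3379, 0.0882]
ee_rot: [-180.0, 0.2, 14.2]
contact_force: [-0.5, 0.1, 0.3]
gripper_width: 0.0604
```

Run:
```python
from h import *
o=get_obs();print(o["tcp_pos"],o["ee_rot"],o["contact_force"],o["time_s"])
print(inc([.460,.338,.088],14.4))
f=grab_frame("wrist");save(f,"w2",(220,100,420,250),3)
```

```text
[0.45936004 0.33791251 0.08818086] [-1.79963157e+02  1.71991996e-01  1.42413008e+01] [-0.47668493  0.12627356  0.27806028] 8.75
[ 0.0006  0.0001  0.0002 -0.0006  0.003  -0.0028]
```

View pics/w2.png

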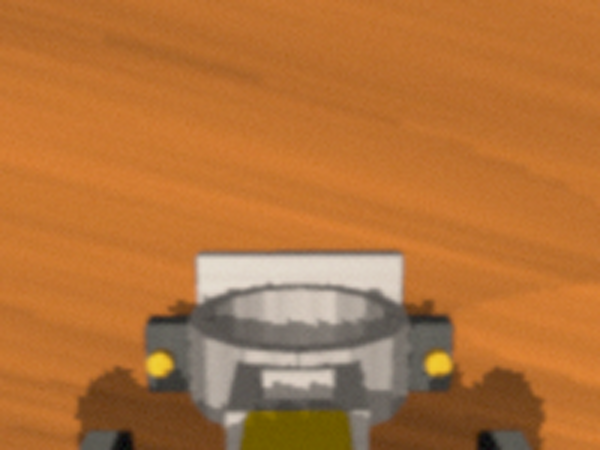

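The grip sits midway between the fingers at (297,430) and is square to them, so I close.

Request:
arm_command:
  increments:
    - [[0.0006,0,0,0,0.003,-0.003,0.04],[0.0006,0,0,0,0.003,-0.003,0.025],[0.0006,0,0,0,0.003,-0.003,0.012],[0.0006,0,0,0,0.003,-0.003,0.012],[0.0006,0,0,0,0.003,-0.003,0.012],[0.0006,0,0,0,0.003,-0.003,0.012],[0.0006,0,0,0,0.003,-0.003,0.012]]
  squeeze: 50

```text
time_s: 9.68
tcp_pos: [0.4593, 0.3382, 0.0871]
ee_rot: [-180.0, 0.1, 14.4]
contact_force: [-2.2, 2.0, 5.9]
gripper_width: 0.0191
```

Run:
```python
from h import *
o=get_obs();print(o["tcp_pos"],o["ee_rot"],o["contact_force"],o["gripper_width"])
u=np.array([np.cos(np.radians(247.2)),np.sin(np.radians(247.2))]); a=np.array([.5797,.047])
for r in(.25,.14): print(a+r*u,inc([*(a+r*u),.30],67.2))
```

```text
[0.45934372 0.33816487 0.08708919] [-1.79986858e+02  7.02065410e-02  1.44404866e+01] [-2.15182889  1.99896827  5.90263776] 0.019094667998603366
[ 0.4828211  -0.18346579] [-1.076e-01  5.110e-01 -2.129e-01 -8.000e-04  1.000e-03 -9.208e-01]
[ 0.52544782 -0.08206084] [-4.100e-02  4.234e-01 -2.130e-01 -8.000e-04  1.000e-03 -9.208e-01]
```

Request:
arm_command:
  increments:
    - [[0,0,-0.03,0,0,0,0.012],[0,0,-0.09,0,0,0,0.012],[-0.03,0.1,-0.15,0,0.001,-0.18,0.012],[-0.05,0.16,-0.19,0,0.001,-0.35,0.012],[-0.06,0.22,-0.213,0,0.001,-0.5,0.012],[-0.08,0.28,-0.213,0,0.001,-0.65,0.012],[-0.09,0.34,-0.213,0,0.001,-0.8,0.012],[-0.098,0.4,-0.213,0,0.001,-0.92,0.012],[-0.104,0.45,-0.213,0,0.001,-0.92,0.012],[-0.1076,0.5,-0.213,0,0.001,-0.92,0.012],[-0.1076,0.511,-0.213,0,0.001,-0.92,0.012],[-0.1076,0.511,-0.213,0,0.001,-0.92,0.012]]

```text
time_s: 11.18
tcp_pos: [0.4817, -0.1878, 0.2998]
ee_rot: [-179.9, 0.1, 66.8]
contact_force: [-0.6, 1.3, -3.2]
gripper_width: 0.0191
```

```bash
cat >> h.py <<'E'
a=np.array([.5797,.047]); TH=67.2
def go(r,z,yaw=TH,lat=0):
    t=np.radians(TH); u=-np.array([np.cos(t),np.sin(t)]); n=np.array([np.sin(t),-np.cos(t)])
    o=get_obs(); d=o["tcp_pos"][:2]-a
    print("now r %.4f lat %.4f z %.4f"%(d@u,d@n,o["tcp_pos"][2]),o["ee_rot"].round(2),"F tool",(rot(o).T@o["contact_force"]).round(1),o["gripper_width"].round(4),o["time_s"])
    print("inc",inc([*(a+r*u+lat*n),z],yaw))
E
python3 - <<'E'
from h import *
go(.135,.2191)
f=grab_frame("scene");save(f,"s2",(220,80,440,245),3.5)
E
```

```text
Traceback (most recent call last):
  File "h.py", line 27, in go
    print("now r %.4f lat %.4f z %.4f"%(d@u,d@n,o["tcp_pos"][2]),o["ee_rot"].round(2),"F tool",(rot(o).T@o["contact_force"]).round(1),o["gripper_width"].round(4),o["time_s"])
                                                                                                                                      ^^^^^^^^^^^^^^^^^^^^^^^^
AttributeError: 'float' object has no attribute 'round'
```

```bash
sed -i 's/o\["gripper_width"\].round(4)/round(o["gripper_width"],4)/' h.py
python3 - <<'E'
from h import *
go(.135,.2191)
E
```

```text
now r 0.2544 lat 0.0007 z 0.2998 [-1.7993e+02  1.5000e-01  6.6800e+01] F tool [ 0.9 -1.1  3.2] 0.0191 11.175
inc [ 0.1196 -0.0014  0.0804 -0.0013  0.0026 -0.007 ]
```

Request:
arm_command:
  increments:
    - [[0.01,0,0.04,0,0.0026,-0.007,0.012],[0.05,-0.001,0.08,0,0.0026,-0.007,0.012],[0.09,-0.001,0.0804,0,0.0026,-0.007,0.012],[0.1196,-0.001,0.0804,0,0.0026,-0.007,0.012],[0.1196,-0.001,0.0804,0,0.0026,-0.007,0.012],[0.1196,-0.001,0.0804,0,0.0026,-0.007,0.012]]

```text
time_s: 11.92
tcp_pos: [0.5276, -0.0734, 0.2195]
ee_rot: [-179.9, -0.1, 67.5]
contact_force: [0.1, -0.3, -3.0]
gripper_width: 0.0192
```

Run:
```python
from h import *
go(.115,.2191)
f=grab_frame("scene");save(f,"s2",(240,110,400,230),5)
np.savez("sc2",**f)
f=grab_frame("wrist");save(f,"w3",(160,60,480,300),2.5);np.savez("wr3",**f)
```

```text
now r 0.1311 lat -0.0013 z 0.2195 [-1.7992e+02 -1.0000e-01  6.7540e+01] F tool [-0.3  0.2  3. ] 0.0192 11.925
inc [ 0.0161  0.0014  0.0004 -0.0013 -0.0017  0.0059]
```

View pics/s2.png

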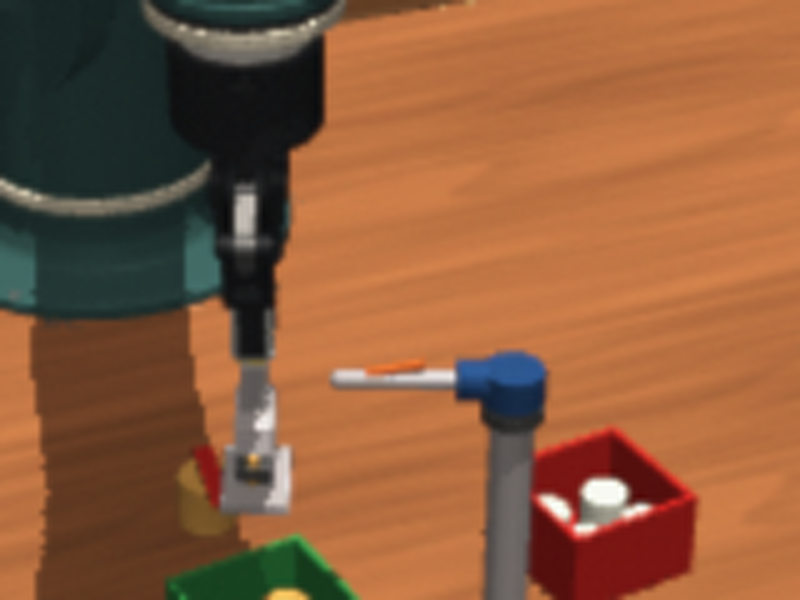

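View pics/w3.png

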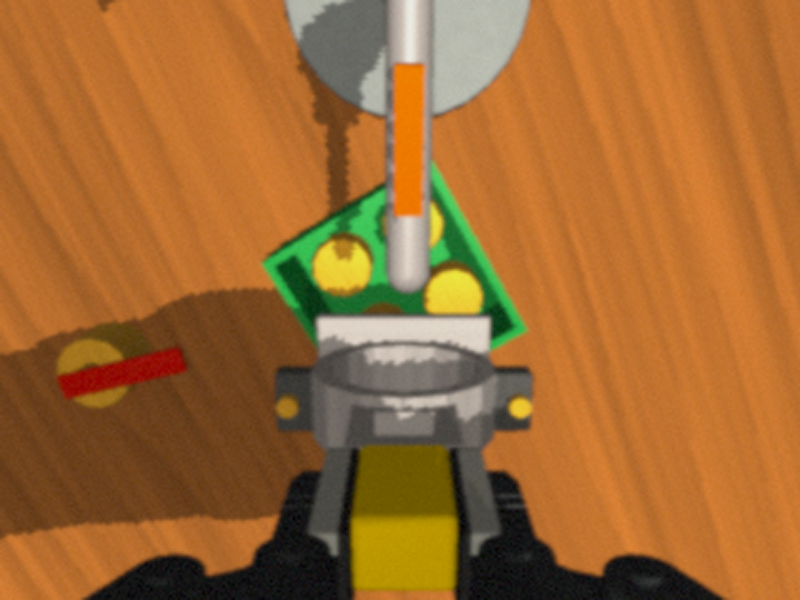

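Both views show the clamp just outside the prong tip. In the wrist crop the prong is at column 409 and the hole at about 404, so the clamp sits about 1 mm to the left, as the pose figures also say. I'll correct that and check the heights from wrist depth.

Request:
arm_command:
  increments:
    - [[0.01,0.0012,0.0004,0,0,0,0.012],[0.019,0.0012,0.0004,0,0,0,0.012],[0.019,0.0012,0.0004,0,0,0,0.012],[0.019,0.0012,0.0004,0,0,0,0.012]]

```text
time_s: 12.52
tcp_pos: [0.5364, -0.0562, 0.2193]
ee_rot: [-180.0, -0.1, 67.5]
contact_force: [-0.1, 0.6, -2.0]
gripper_width: 0.019
```

Run:
```python
from h import *
go(.085,.2191,67.4)
f=grab_frame("wrist");W=cloud(f)
t=np.radians(TH); u=-np.array([np.cos(t),np.sin(t)]); n=np.array([np.sin(t),-np.cos(t)])
P=W[...,:2]-a; r=P@u; l=P@n; z=W[...,2]
for nm,m in (("prong",(z>.19)&(z<.22)&(r>.08)&(r<.093)),("prong in",(z>.19)&(z<.22)&(r>.033)&(r<.044)),("grip top",(z>.235)&(z<.26)&(abs(r-.112)<.025)&(abs(l)<.012)),("ears",(z>.15)&(z<.19)&(abs(r-.112)<.03)&(abs(l)>.028)&(abs(l)<.04))):
    print(nm,m.sum(),"z pct",np.percentile(z[m],[2,50,98]).round(4),"l",np.percentile(l[m],[1,99]).round(4),"r",np.percentile(r[m],[1,99]).round(4)) if m.any() else print(nm,0)
```

```text
now r 0.1119 lat 0.0001 z 0.2193 [-1.7995e+02 -1.1000e-01  6.7540e+01] F tool [ 0.6 -0.3  2. ] 0.019 12.525
inc [ 0.0269  0.      0.0002 -0.0008 -0.0019  0.0025]
prong 282 z pct [0.2002 0.2042 0.206 ] l [-0.0047  0.0053] r [0.0802 0.0911]
prong in 420 z pct [0.2004 0.2043 0.2096] l [-0.0045  0.0052] r [0.0332 0.044 ]
grip top 2526 z pct [0.236  0.2473 0.2574] l [-0.0116  0.0118] r [0.1    0.1216]
ears 626 z pct [0.1621 0.1685 0.1732] l [-0.0357  0.0375] r [0.1024 0.1198]
```

Heights and lateral positions agree within 1 mm, so I slide in.

Request:
arm_command:
  increments:
    - [[0.004,0,0,0,0,0,0.012],[0.008,0,0,0,0,0,0.012],[0.012,0,0,0,0,0,0.012],[0.014,0,0,0,0,0,0.012]]

```text
time_s: 13.08
tcp_pos: [0.542, -0.0428, 0.2193]
ee_rot: [-180.0, -0.1, 67.6]
contact_force: [0.1, -0.3, -2.5]
gripper_width: 0.0195
```

Request:
arm_command:
  increments:
    - [[0.004,0,0,0,0,0,0.012],[0.008,0,0,0,0,0,0.012],[0.012,0,0,0,0,0,0.012],[0.016,0,0,0,0,0,0.012]]

```text
time_s: 13.58
tcp_pos: [0.5481, -0.0281, 0.2194]
ee_rot: [-180.0, -0.1, 67.5]
contact_force: [0.6, 0.2, -3.6]
gripper_width: 0.019
```

```bash
python3 -c "
from h import *
go(.072,.2191,67.4)"
```

```text
now r 0.0815 lat -0.0000 z 0.2194 [-1.7996e+02 -1.2000e-01  6.7540e+01] F tool [0.4 0.5 3.6] 0.019 13.575
inc [ 0.0095  0.0001  0.0003 -0.0007 -0.0022  0.0025]
```

Request:
arm_command:
  increments:
    - [[0.003,0,0,0,0,0,0.012],[0.006,0,0,0,0,0,0.012],[0.009,0,0,0,0,0,0.012],[0.012,0,0,0,0,0,0.012]]

```text
time_s: 14.08
tcp_pos: [0.5526, -0.0171, 0.2194]
ee_rot: [-180.0, -0.1, 67.5]
contact_force: [-0.3, -0.6, -3.1]
gripper_width: 0.0192
```

Request:
arm_command:
  increments:
    - [[0.002,0,0,0,0,0,0.012],[0.004,0,0,0,0,0,0.012],[0.006,0,0,0,0,0,0.012]]

```text
time_s: 14.45
tcp_pos: [0.5549, -0.0118, 0.2195]
ee_rot: [-180.0, -0.1, 67.5]
contact_force: [-1.0, -0.9, -0.4]
gripper_width: 0.019
```

Request:
arm_command:
  increments:
    - [[0.002,0,0,0,0,0,0.012],[0.004,0,0,0,0,0,0.012],[0.006,0,0,0,0,0,0.012]]

```text
time_s: 14.82
tcp_pos: [0.5572, -0.0062, 0.2195]
ee_rot: [-180.0, -0.1, 67.5]
contact_force: [-1.0, -1.7, -1.4]
gripper_width: 0.0191
```

Request:
arm_command:
  increments:
    - [[0.002,0,0,0,0,0,0.012],[0.004,0,0,0,0,0,0.012],[0.006,0,0,0,0,0,0.012]]

```text
time_s: 15.2
tcp_pos: [0.5595, -0.0005, 0.2194]
ee_rot: [-180.0, -0.1, 67.5]
contact_force: [-0.1, -1.3, -0.9]
gripper_width: 0.0193
```

```bash
python3 -c "
from h import *
go(.040,.2191,67.4)"
```

```text
now r 0.0516 lat -0.0002 z 0.2194 [-1.7996e+02 -1.2000e-01  6.7540e+01] F tool [-1.3  0.4  0.9] 0.0193 15.2
inc [ 0.0116  0.0003  0.0004 -0.0008 -0.0021  0.0025]
```

Request:
arm_command:
  increments:
    - [[0.002,0,0,0,0,0,0.012],[0.004,0,0,0,0,0,0.012],[0.006,0,0,0,0,0,0.012],[0.008,0,0,0,0,0,0.012],[0.01,0,0,0,0,0,0.012]]

```text
time_s: 15.82
tcp_pos: [0.5633, 0.0087, 0.2195]
ee_rot: [-180.0, -0.1, 67.5]
contact_force: [-0.1, -1.0, -1.5]
gripper_width: 0.0192
```

Request:
arm_command:
  increments:
    - [[0.001,0,0,0,0,0,0.012]]

```text
time_s: 15.95
tcp_pos: [0.5637, 0.0096, 0.2195]
ee_rot: [-180.0, -0.1, 67.5]
contact_force: [-1.1, -0.8, -1.4]
gripper_width: 0.0192
```

Request:
arm_command:
  increments:
    - [[0.001,0,0,0,0,0,0.012]]

```text
time_s: 16.08
tcp_pos: [0.5641, 0.0104, 0.2195]
ee_rot: [-180.0, -0.1, 67.5]
contact_force: [0.2, -1.2, -1.3]
gripper_width: 0.0193
```

Request:
arm_command:
  increments:
    - [[0.0008,0,0,0,0,0,0.012]]

```text
time_s: 16.2
tcp_pos: [0.5644, 0.0112, 0.2195]
ee_rot: [-180.0, -0.1, 67.5]
contact_force: [-0.6, -1.0, -0.8]
gripper_width: 0.0193
```

Request:
arm_command:
  increments:
    - [[0.0008,0,0,0,0,0,0.012],[0.0008,0,0,0,0,0,0.012]]

```text
time_s: 16.45
tcp_pos: [0.5647, 0.012, 0.2195]
ee_rot: [-180.0, -0.1, 67.5]
contact_force: [0.0, 0.0, -1.5]
gripper_width: 0.0192
```

Request:
arm_command:
  increments:
    - [[0.0006,0,0,0,0,0,0.012],[0.0006,0,0,0,0,0,0.012]]

```text
time_s: 16.7
tcp_pos: [0.5649, 0.0125, 0.2195]
ee_rot: [-180.0, -0.1, 67.5]
contact_force: [0.2, 0.2, -1.8]
gripper_width: 0.019
```

Request:
arm_command:
  increments:
    - [[0.0006,0,0,0,0,0,0.012],[0.0006,0,0,0,0,0,0.012]]

```text
time_s: 16.95
tcp_pos: [0.5651, 0.013, 0.2194]
ee_rot: [-180.0, -0.1, 67.5]
contact_force: [0.3, -1.1, -3.1]
gripper_width: 0.0195
```

```bash
python3 -c "
from h import *
go(.038,.217,67.4)
f=grab_frame('scene');save(f,'s3',(260,130,380,220),6.5)
f=grab_frame('wrist');save(f,'w4',(240,100,400,220),4)"
```

```text
now r 0.0370 lat -0.0003 z 0.2194 [-1.7995e+02 -1.2000e-01  6.7540e+01] F tool [-0.9  0.7  3.1] 0.0195 16.95
inc [-0.001   0.0003  0.0024 -0.0008 -0.002   0.0025]
```

View pics/s3.png

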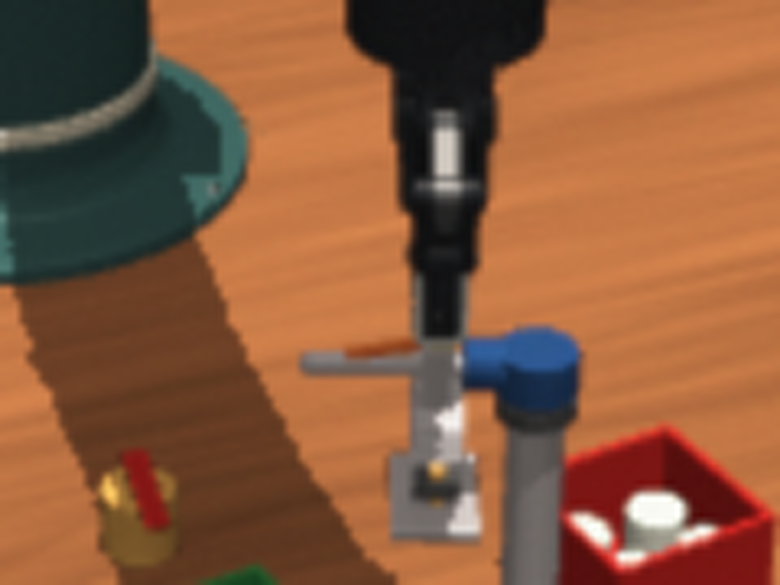

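The scene crop shows the lug against the blue shoulder at (465,360). The orange keeper stands up behind it at (380,348), and the load cell reads the full clamp weight again. I lower it onto the prong.

Request:
arm_command:
  increments:
    - [[0,0,0.001,0,0,0,0.012],[0,0,0.0018,0,0,0,0.012],[0,0,0.0018,0,0,0,0.012]]

```text
time_s: 17.42
tcp_pos: [0.5651, 0.0131, 0.2176]
ee_rot: [-179.9, -0.1, 67.5]
contact_force: [0.2, 0.7, -2.1]
gripper_width: 0.0191
```

Request:
arm_command:
  increments:
    - [[0,0,0.0005,0,0,0,0.012],[0,0,0.0005,0,0,0,0.012]]

```text
time_s: 17.68
tcp_pos: [0.5651, 0.0131, 0.2171]
ee_rot: [-180.0, -0.1, 67.5]
contact_force: [0.0, 1.0, -3.2]
gripper_width: 0.0191
```

Request:
arm_command:
  increments:
    - [[0,0,0.0005,0,0,0,0.012],[0,0,0.0005,0,0,0,0.012]]

```text
time_s: 17.92
tcp_pos: [0.5651, 0.013, 0.2167]
ee_rot: [-180.0, -0.1, 67.5]
contact_force: [0.3, -0.1, -2.5]
gripper_width: 0.0189
```

Request:
arm_command:
  increments:
    - [[0,0,0.0004,0,0,0,0.012],[0,0,0.0004,0,0,0,0.012]]

```text
time_s: 18.18
tcp_pos: [0.5651, 0.013, 0.2163]
ee_rot: [-180.0, -0.1, 67.5]
contact_force: [-0.4, 0.1, -1.0]
gripper_width: 0.0189
```

The prong is now taking the weight, so I release.

Request:
arm_command:
  increments:
    - [[0,0,0.0003,0,0,0,0.02],[0,0,0.0003,0,0,0,0.022],[0,0,0.0003,0,0,0,0.028],[0,0,0.0003,0,0,0,0.036],[0,0,0.0003,0,0,0,0.044],[0,0,0.0003,0,0,0,0.044]]

```text
time_s: 18.92
tcp_pos: [0.5651, 0.013, 0.216]
ee_rot: [-180.0, -0.1, 67.5]
contact_force: [0.7, -0.7, -0.2]
gripper_width: 0.0439
```

Request:
arm_command:
  increments:
    - [[0,0,-0.005,0,0,0,0.044],[0,0,-0.02,0,0,0,0.044],[0,0,-0.05,0,0,0,0.044],[-0.05,0,-0.1,0,0,0,0.044],[-0.1,0,-0.12,0,0,0,0.044],[-0.14,0,-0.12,0,0,0,0.044],[-0.14,0,-0.12,0,0,0,0.044],[-0.14,0,-0.12,0,0,0,0.044]]

```text
time_s: 19.92
tcp_pos: [0.5118, -0.1161, 0.3362]
ee_rot: [-180.0, -0.2, 67.6]
contact_force: [0.7, 0.5, -0.3]
gripper_width: 0.0437
```

Run:
```python
from h import *
go(.2,.33)
f=grab_frame('wrist');W=cloud(f);im1=f["frame"][40:280,140:500]
t=np.radians(TH); u=-np.array([np.cos(t),np.sin(t)]); n=np.array([np.sin(t),-np.cos(t)])
P=W[...,:2]-a; r=P@u; l=P@n; z=W[...,2]
for nm,m in (("prong",(z>.195)&(z<.215)&(r>.06)&(r<.1)&(abs(l)<.02)),("keeper",(z>.205)&(z<.215)&(r>.046)&(r<.055)&(abs(l)<.004)),("grip top",(z>.238)&(z<.26)&(abs(r-.038)<.03)&(abs(l)<.02)),("ears",(z>.14)&(z<.185)&(abs(r-.038)<.03)&(abs(l)>.026)&(abs(l)<.045))):
    print(nm,m.sum(),"z",np.percentile(z[m],[2,50,98]).round(4),"l",np.percentile(l[m],[1,99]).round(4),"r",np.percentile(r[m],[1,99]).round(4)) if m.any() else print(nm,0)
f=grab_frame('scene');im2=cv2.resize(f["frame"][130:220,260:380],(480,360)); im1=cv2.resize(im1,None,fx=.85,fy=1.5)
cv2.imwrite("pics/e.png",np.hstack([im1,im2])[:,:,::-1])
```

```text
now r 0.1767 lat 0.0006 z 0.3362 [-1.7998e+02 -1.5000e-01  6.7560e+01] F tool [0.7 0.5 0.3] 0.0437 19.925
inc [-0.0233 -0.0008  0.0062 -0.0003 -0.0027  0.0063]
prong 417 z [0.2007 0.2045 0.2082] l [-0.0039  0.0051] r [0.0602 0.0912]
keeper 87 z [0.208  0.2098 0.2115] l [-0.0021  0.003 ] r [0.0461 0.0548]
grip top 745 z [0.2393 0.244  0.2458] l [-0.009   0.0104] r [0.0285 0.0442]
ears 484 z [0.16   0.1654 0.1701] l [-0.036   0.0371] r [0.0284 0.0465]
```

View pics/e.png

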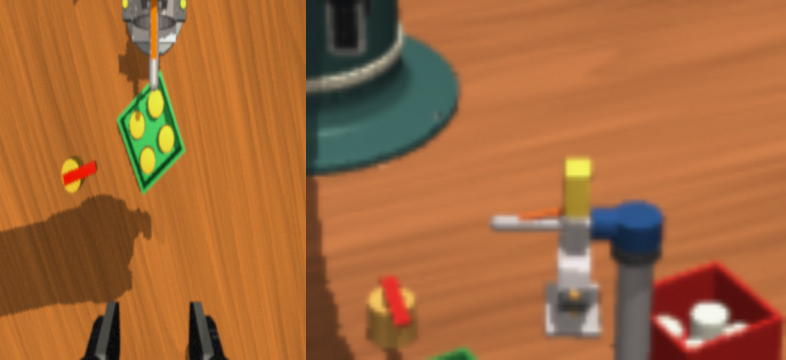

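The pictures show the clamp hanging upright against the shoulder, with the keeper up behind it, the prong over the green bin and the gripper clear. I'm handing in.

```bash
python3 -c "
from workcell import *
print(close_job(), get_obs()['time_s'])"
```

```text
the job is handed in; nothing more can be done
the job is handed in; nothing more can be done
```

The clamp is hanging home on the hook, the hook faces the green bin, and the job is handed in; the workcell gave no verdict. It took about 20 s of the 72 s allowed.

- **Hook:** I turned it counterclockwise with the closed fingers until the push rose from about 3 N to about 9 N. By my estimate that is a post twist of about 0.012 rad, between the 0.006 needed and the 0.027 limit. The prong ended at about 247°, with its tip about 33 mm from the bin's centre in plan.
- **Hanging:** I gripped the clamp by its yellow block and slid it along the prong. The highest wrist reading at any check was about 4 N, clamp weight included. After the keeper the side force fell away and the clamp's full weight returned. I then lowered it onto the prong and let go.
- **Last checks:**
  - The clamp hole is about 37 mm from the swivel axis (34 to 42 mm required).
  - The clamp top is at 0.2445 m, as expected when hung.
  - The grip and ring line up within 1 mm, so it hangs upright.
  - The keeper's top is at about 0.211 m, so it is sprung up.
  - The gripper is well clear of everything.

None of these checks failed or disagreed. I never felt a distinct contact with the shoulder, only about 1 N, so being home rests on the measured position and the picture. I did not re-measure the tee, valve and tape at the end. The valve is upright and in place in the last picture, and the arm never went near the other two.

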